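Stack a copper and a brass ring in a jeweller's sleeve

TASK

Load the stacking sleeve on the jeweller's bench for a two-metal billet: drop the copper ring into it first, then the brass ring on top, so that both lie flat in the tube, one on the other. Leave the steel ring where it lies.

Things in the scene. Friction and masses are not known exactly. Their poses are not given: they have to be found in the camera images.
- copper_ring: Reddish copper flat ring, 50 mm outer diameter, 24 mm hole, 12 mm thick, 120 to 190 g. Loose, lying flat on a pale tile slab (its top 12 mm above the bench), at least 90 mm from the other rings, centre to centre. Its origin is its centre (6 mm above its underside); z is the ring's axis.
- brass_ring: Yellow brass flat ring, same sizes as the copper one (50 mm outer diameter, 24 mm hole, 12 mm thick), loose on the same slab. Origin at its centre, z is the ring's axis.
- steel_ring: Grey steel flat ring, same sizes, loose on the same slab; not wanted in this stack. Origin at its centre, z is the ring's axis.
- sleeve_mouth (a point): Centre of the rim plane of an upright polished, slippery steel tube, fixed on a blue 110 mm square plate 12 mm thick; z up the tube's axis. Rim 50 mm above the bench. Funnel mouth: 72 mm inside (79 mm outside) at the rim, narrowing over 16 mm to a 56 mm bore that runs 22 mm on to a flat floor 38 mm below the rim. A ring let go flat and roughly centred at the rim slides down and settles.

How it is judged:
On the way, in this order (a step that is already met when the one before it is completed fails the run):
1. the copper ring lies flat on the floor of the sleeve (horizontal distance between copper_ring and sleeve_mouth below 0.01 m and z of copper_ring in the frame of sleeve_mouth below -0.028 m and angle between the z axis of copper_ring and the z axis of sleeve_mouth, either way round below 0.17 rad), for 0.2 s.
2. the brass ring lies flat on the copper ring in the sleeve (horizontal distance between brass_ring and sleeve_mouth below 0.01 m and z of brass_ring in the frame of sleeve_mouth below -0.016 m and angle between the z axis of brass_ring and the z axis of sleeve_mouth, either way round below 0.17 rad), for 0.2 s.
At the end, for the whole second after the job is handed in: Copper ring on the sleeve's floor (centre over 28 mm below the rim), brass ring on it (centre 16 to 24 mm below the rim), both within 10 mm of the tube's axis, flat within 0.17 rad (10 degrees), at rest (under 0.02 m/s); steel ring within 30 mm of its start (all of step 1 and all of step 2 and z of brass_ring in the frame of sleeve_mouth above -0.024 m and distance of steel_ring from where it was at the start of the episode below 0.03 m and linear speed of each of copper_ring, brass_ring below 0.02 m/s); the robot touches nothing.
It fails at once if the steel ring is moved more than 30 mm from where it lay (distance of steel_ring from where it was at the start of the episode above 0.03 m).
It also fails if it takes over 51 s, if anything falls off the work surface, if the arm or the gripper's body presses on something with over 40 N, if the wrist force passes 120 N, or if a joint passes its speed limit or range.

ROBOT

A 6-joint arm with a two-finger parallel gripper is mounted at the origin on the work surface. World frame = base frame: x ahead of the robot, y to its left, z up, the work surface at z = 0. Lengths are in m, angles in rad, forces in N, time in s.
With the tool pointing down it reaches from about 0.35 to 0.975 m from the base axis. Payload 17.4 kg.
Tool frame: the origin (TCP) lies on the centre line of the jaws, within the pads' length; the fingertips stand 19 mm ahead of it and the grasp point (between the pads) is the TCP; z points along the fingers, y is the line along which they close (so a half turn about z gives the same grasp; the last joint's range is limited). The gripper opens to 85 mm and grips with 20 to 120 N. Pads are 22 mm wide; open, the fingers measure 114 mm over their backs; the gripper's body (76 mm by 85 mm) begins 54 mm behind the grasp point. The pads swing forward as they close: fully open they stand 13 mm farther back than shut.
Start: joints at [-1.291, 0.116, 1.442, -0, 1.584, -0.038], TCP at [0.211, -0.641, 0.25] pointing down, gripper open.
Joint ranges: [-2.83, 2.83], [-0.83, 2.19], [0.07, 2.5], [-1.14, 4.28], [0.01, 3], [-2.97, 2.97]. Speed limits (rad/s): [1.89, 1.89, 2.22, 3.14, 3.14, 3.14].

INTERFACE

Orientations are given as a unit quaternion [w, x, y, z].
In Python, from workcell import bot, ik, sensors, vision, job_done gives the robot as it stands. Calls block until the motion is done:
- bot.move_ptp(position, orientation): joint-space move of the TCP to a pose.
- bot.movel(position, rot=None, v=0.15, contact_N=None): straight line of the TCP; rot=None keeps the orientation; v is the mean speed in m/s. With contact_N (N) it stops when the force on the tool has changed by that much, and returns True; else False.
- bot.set_joints(angles): joint-space move.
- bot.gripper_to(opening): finger opening in m; the grip force is fixed at half the most; returns when the fingers have stopped.
- bot.sleep(seconds).
- ik(position, orientation): joint angles nearest the present ones, or None.
- sensors.get_state(): the state.
- vision.snapshot(name): name is "scene" or "side" or "wrist"; returns the picture (384x512x3 uint8, red, green, blue); there is no depth.
- vision.camera_params(name): a dict with "camera_matrix" (3x3 intrinsics, pixels), "rvec" (rotation vector, rad) and "tvec" (3), from world to camera coordinates, as OpenCV has them. Camera axes: x right, y down, z forward; pixel columns grow to the right and rows downward; lengths in m; the calibration is good to about 2 mm. A picture is of the moment at which its call begins: read the wrist's pose just before it. camera_params takes no time and is no camera call; for the wrist camera it gives the pose at the moment of the call.
A pose or a line that the arm cannot do raises bot.IKError and nothing moves.
- job_done(): hands the job in; it is judged then, once.
Trained networks look in the newest picture that a camera, given by its name, has taken for a name from the list of things; names that differ only in an ending like _2 or _b are one class to them, and where a whole thing is asked for, a point or a joint stands for the part that bears it (a point fixed in the world has none). Each returns a list of dicts, best first, with "confidence" (0 to 1); they miss things now and then, are a little off and sometimes report something else, mostly with a low value. They report only what shows in the picture. A call takes as long as a camera call.
- vision.spot_in(target, camera): "rect" ([centre column, centre row, width, height] in pixels, round what is visible of it).
- vision.trace(target, camera): "region" (384x512 bool, what is visible of it) and "rect" ([centre column, centre row, width, height] in pixels, round what is visible of it).
The state is a dict: "time_s": time; "joints": joint angles; "qd": joint speeds; "effort": joint torques, N m; "eef_pos": TCP position; "eef_rot": TCP orientation; "contact_force": force on the tool from outside, world axes, zero at the start; "moment": the same for the moment, N m; "finger_gap": finger opening in m; "gripper_force": force on a finger pad.
Only numpy, scipy, OpenCV 4.12 (cv2) and the standard library are available. Lean on these libraries where they do the work, as an engineer would, in place of code of your own. Each camera call takes 0.05 s, during which the arm holds its last target. There are 200 camera calls.

## Working session

There is one attempt and no reset: what is moved stays moved. The work goes in short steps, each a Python script; the robot and the scene stay as the last script left them, time stands still between calls to the robot, and variables do not carry over. Pictures are saved under pics/ and viewed, at most 10 in all, crops included, and the job is handed in when it is done.

```bash
mkdir -p pics; ls; cat > h.py <<'E'
import numpy as np, cv2
from workcell import bot, ik, sensors, vision, job_done
def ray(cam,uv,z,P=None):
    P=P or vision.camera_params(cam)
    K=np.array(P["camera_matrix"],float);R=cv2.Rodrigues(np.array(P["rvec"],float))[0];t=np.array(P["tvec"],float).ravel()
    d=R.T@np.linalg.inv(K)@np.array([uv[0],uv[1],1.]);c=-R.T@t
    return c+d*(z-c[2])/d[2]
def save(im,n): cv2.imwrite(f"pics/{n}.png",im[:,:,::-1])
E
python3 - <<'E'
from h import *
s=sensors.get_state();print(s["eef_rot"],s["finger_gap"])
ims=[]
for c in("scene","side"):
    im=vision.snapshot(c);ims.append(im)
    P=vision.camera_params(c);R=cv2.Rodrigues(np.array(P["rvec"],float))[0];print(c,-R.T@np.array(P["tvec"]).ravel(),P["camera_matrix"][0][0])
    for n in("copper_ring","brass_ring","steel_ring","sleeve_mouth"):
        for r in vision.trace(n,c)[:2]:
            m=r["region"];q=np.argwhere(m)[:,::-1]
            if len(q)==0: continue
            z=.05 if n=="sleeve_mouth" else .018
            print(n,round(r["confidence"],2),np.round(r["rect"],1),ray(c,r["rect"][:2],z).round(4), ray(c,q.mean(0),z).round(4))
save(cv2.resize(np.hstack(ims),(800,300)),"a")
E
```

```text
pics
workcell.py
[-5.90486176e-04  9.87397156e-01  1.58260872e-01 -5.94870650e-05] 0.0851257400457594
scene [ 0.97769996 -0.57371898  0.71128139] 478.3439727503847
copper_ring 0.8 [222.9 200.2  24.9  17.7] [0.4809 0.0339 0.018 ] [0.4801 0.0336 0.018 ]
brass_ring 0.56 [266.  176.9  14.4  12. ] [0.5133 0.1556 0.018 ] [0.516  0.1555 0.018 ]
steel_ring 0.6 [293.8 154.8  22.5  19. ] [0.5214 0.2666 0.018 ] [0.5212 0.2672 0.018 ]
sleeve_mouth 0.79 [155.1 295.3  77.4  64.8] [ 0.5576 -0.2544  0.05  ] [ 0.5592 -0.2521  0.05  ]
side [0.23267689 0.5776105  0.54890048] 384.60377205305355
copper_ring 0.62 [270.6 220.4  22.5  24.1] [0.48   0.0383 0.018 ] [0.4796 0.0343 0.018 ]
brass_ring 0.78 [226.2 251.7  29.7  20.2] [0.5144 0.1572 0.018 ] [0.5161 0.1559 0.018 ]
steel_ring 0.55 [187.1 292.3  31.1  27. ] [0.5234 0.2684 0.018 ] [0.5193 0.2692 0.018 ]
sleeve_mouth 0.66 [296.2 154.   43.8  34.4] [ 0.5175 -0.1761  0.05  ] [ 0.5122 -0.1748  0.05  ]
```

View pics/a.png

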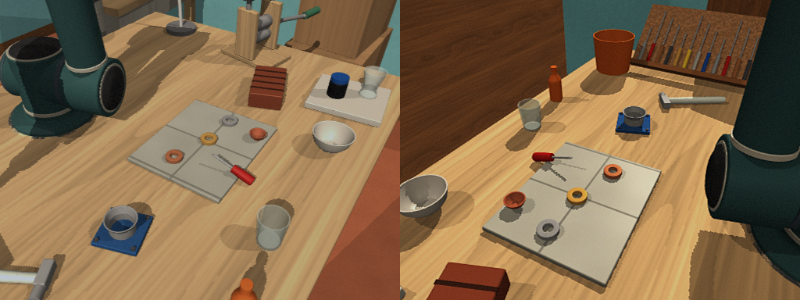

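The slab shows copper, brass and steel in a row (scene copper at about (223,200) px, steel the farthest away). The sleeve sits on its blue plate near (155,285) px. Next I'll look at both from above.

```bash
python3 - <<'E'
from h import *
Q=[0,.70711,.70711,0]
ims=[]
for i,p in enumerate(([.50,-.20,.30],[.49,.08,.30])):
    bot.move_ptp(p,Q)
    P=vision.camera_params("wrist")
    im=vision.snapshot("wrist");ims.append(im)
    R=cv2.Rodrigues(np.array(P["rvec"],float))[0];print(-R.T@np.array(P["tvec"]).ravel(),P["camera_matrix"][0][0],(R.T@[0,0,1]).round(2))
    np.savez(f"w{i}.npz",im=im,K=P["camera_matrix"],r=P["rvec"],t=P["tvec"])
    for n in (("sleeve_mouth",),("copper_ring","brass_ring","steel_ring"))[i]:
        for r in vision.trace(n,"wrist")[:2]:
            q=np.argwhere(r["region"])[:,::-1]
            z=.05 if n=="sleeve_mouth" else .018
            print(n,round(r["confidence"],2),np.round(r["rect"],1),ray("wrist",r["rect"][:2],z,P).round(4), ray("wrist",q.mean(0),z,P).round(4))
save(cv2.resize(np.hstack(ims),(800,300)),"b");print(sensors.get_state()["time_s"])
E
```

```text
[ 0.49914345 -0.11850105  0.42349762] 287.5936726671121 [-0.   -0.32 -0.95]
sleeve_mouth 0.85 [276.1 174.4  89.5  89.6] [ 0.528  -0.2164  0.05  ] [ 0.5275 -0.2155  0.05  ]
[0.48942448 0.16145644 0.42362087] 287.5936726671121 [-0.   -0.32 -0.95]
copper_ring 0.61 [248.1 187.8  33.   39.3] [0.4801 0.0347 0.018 ] [0.4784 0.0344 0.018 ]
copper_ring 0.37 [280.  320.1  76.6  56.4] [ 0.5338 -0.207   0.018 ] [ 0.5289 -0.2082  0.018 ]
brass_ring 0.71 [275.2 101.1  36.9  38.8] [0.5174 0.1566 0.018 ] [0.5157 0.1568 0.018 ]
steel_ring 0.98 [279.4  13.5  42.9  25.3] [0.5203 0.2592 0.018 ] [0.5193 0.2592 0.018 ]
3.8
```

View pics/b.png

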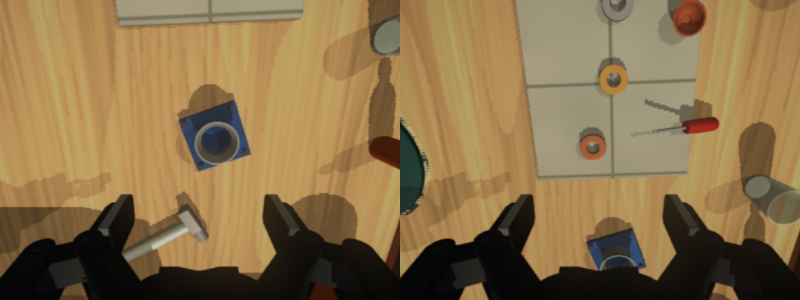

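Left: the rim is near (278,184) px, clear of the hammer. Right: copper at (248,188) and brass at (275,101), with free space around both. I'll fit the rim circle accurately.

```bash
python3 - <<'E'
from h import *
from scipy.optimize import minimize
d=np.load("w0.npz");im=d["im"];P=dict(camera_matrix=d["K"],rvec=d["r"],tvec=d["t"])
a=np.linspace(0,2*np.pi,120,endpoint=False)
def circ(x,y,r,z=.05):
    return cv2.projectPoints(np.c_[x+r*np.cos(a),y+r*np.sin(a),a*0+z],P["rvec"],P["tvec"],P["camera_matrix"],None)[0][:,0].astype(np.float32)
g=cv2.GaussianBlur(im.astype(np.float32),(0,0),1)
s=lambda c:cv2.remap(g,c[:,:1],c[:,1:],1)[:,0]
x0=ray("wrist",(278,184),.05,P);print(x0)
# bright rim ring is between r=36 and 39.5mm: grey low saturation, bright vs outside blue
def cost(x,y): 
    m,o,i=s(circ(x,y,.0378)),s(circ(x,y,.0415)),s(circ(x,y,.033))
    return -(np.median(np.abs(m-o).sum(1))+np.median(np.abs(m-i).sum(1)))
G=[(cost(x0[0]+i,x0[1]+j),x0[0]+i,x0[1]+j) for i in np.arange(-.015,.0151,.001) for j in np.arange(-.015,.0151,.001)]
G.sort();print(np.round(G[:6],4))
b=np.array(G[:5]).mean(0)
v=cv2.resize(im[130:240,220:335],None,fx=5,fy=5,interpolation=cv2.INTER_CUBIC).copy()
w=np.hstack([v]);
for r,c in((.036,(255,0,0)),(.0395,(255,255,0))):
    for q in circ(b[1],b[2],r)[::3]: cv2.circle(w,tuple(int(k) for k in ((q-[220,130])*5+2)),1,c,-1)
save(w,"c")
E
```

```text
[ 0.53085706 -0.22980793  0.05      ]
[[-191.8697    0.5299   -0.2278]
 [-184.4567    0.5289   -0.2278]
 [-177.1094    0.5299   -0.2308]
 [-176.1266    0.5299   -0.2288]
 [-174.1605    0.5299   -0.2298]
 [-172.5128    0.5309   -0.2318]]
```

View pics/c.png

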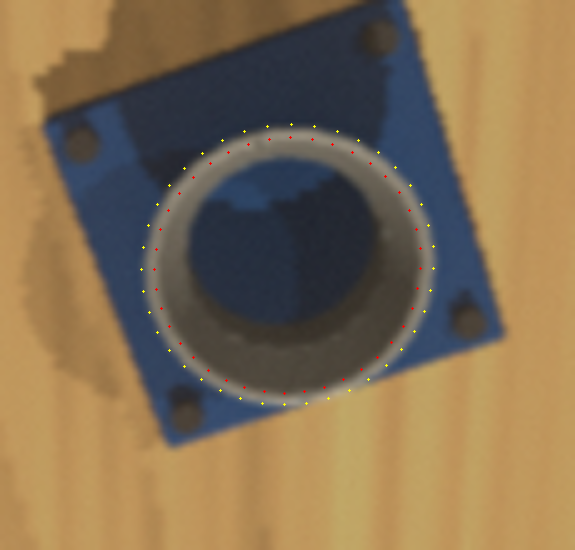

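The fit hugs the rim: sleeve axis at (0.530, -0.229). Picking copper now.

```bash
cat >> h.py <<'E'
Q=[0,.70711,.70711,0]; S=(.5297,-.2292)
def pick(x,y):
    bot.gripper_to(.064)
    bot.move_ptp([x,y,.07],Q)
    hit=bot.movel([x,y,.022],v=.06,contact_N=6)
    z=sensors.get_state()["eef_pos"][2]
    bot.movel([x,y,z+.0035],v=.03)
    bot.gripper_to(.03)
    s=sensors.get_state();print("hit",hit,z,"gap",s["finger_gap"],s["gripper_force"],s["contact_force"])
    bot.movel([x,y,.15],v=.2)
    s=sensors.get_state();print("gap",s["finger_gap"],s["gripper_force"],s["time_s"])
    return z
E
python3 - <<'E'
from h import *
z=pick(.4803,.0345)
bot.move_ptp([S[0],S[1],.15],Q)
im=[vision.snapshot(c) for c in("wrist","side")]
save(np.hstack([cv2.resize(im[0],(400,300)),cv2.resize(im[1][80:230,200:400],(400,300))]),"d");print(sensors.get_state()["eef_pos"])
E
```

```text
hit True 0.024954966408281452 gap 0.04748102340587961 61.96585809113458 [0.72855767 0.81566284 3.13367982]
gap 0.04745622975149549 61.895438097417355 7.125
[ 0.52987939 -0.22781287  0.15003406]
```

View pics/d.png

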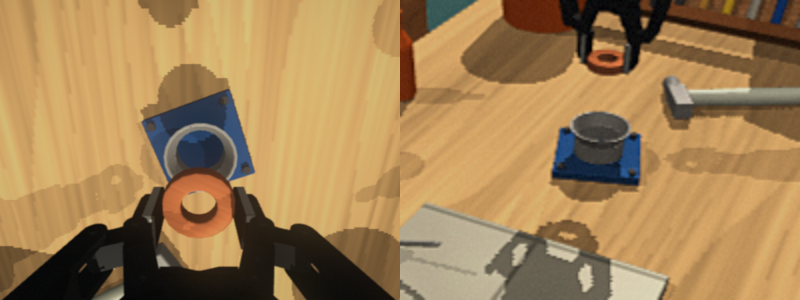

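Copper is held flat and the sleeve is clear; its centre shows at about (255,259) px in the wrist picture. I'll check the offset of the ring in the grip from the mask.

```bash
python3 - <<'E'
from h import *
p=sensors.get_state()["eef_pos"];P=vision.camera_params("wrist");vision.snapshot("wrist")
for r in vision.trace("copper_ring","wrist")[:2]:
    q=np.argwhere(r["region"])[:,::-1].astype(np.float32)
    h=cv2.convexHull(q);e=cv2.fitEllipse(h)
    print(r["confidence"],np.round(r["rect"],1),e,(ray("wrist",r["rect"][:2],.1425,P)-p).round(4),(ray("wrist",e[0],.1425,P)-p).round(4))
print(p)
E
```

```text
0.81 [255.9 256.9  92.1  95. ] ((254.57899475097656, 259.2894592285156), (90.85000610351562, 94.50021362304688), 90.3205337524414) [-0.0001  0.0037 -0.0075] [-0.0008  0.0022 -0.0075]
[ 0.52987939 -0.22781287  0.15003406]
```

```bash
cat >> h.py <<'E'
def place(x,y,n):
    bot.movel([x,y,.09],v=.12)
    hit=bot.movel([x,y,.0665],v=.03,contact_N=5)
    z=sensors.get_state()["eef_pos"][2]
    if hit: bot.movel([x,y,z+.0015],v=.03)
    print("hit",hit,sensors.get_state()["eef_pos"])
    bot.gripper_to(.066); bot.sleep(.3)
    bot.movel([x,y,.15],v=.15)
    bot.move_ptp([.50,-.20,.30],Q)
    im=vision.snapshot("wrist");sd=vision.snapshot("side")
    save(np.hstack([cv2.resize(im[130:240,220:335],(400,400)),cv2.resize(sd[120:200,250:350],(400,400))]),n)
    print(sensors.get_state()["time_s"])
E
python3 - <<'E'
from h import *
place(S[0],S[1]-.0035,"e")
E
```

```text
hit False [ 0.5297844  -0.23273574  0.06668576]
12.0583
```

View pics/e.png

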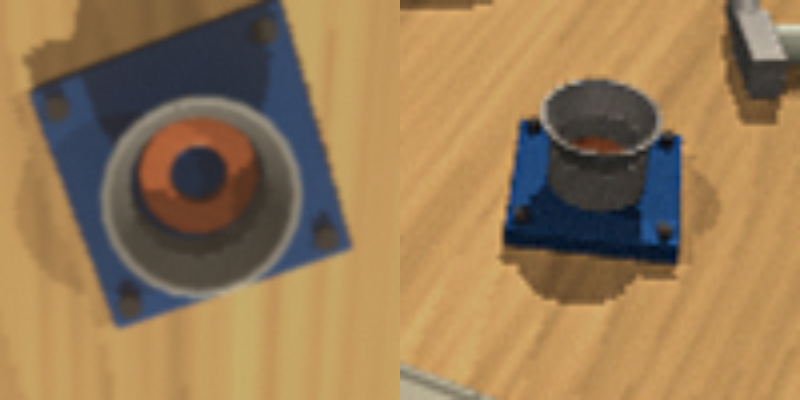

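Copper lies flat at the bottom of the tube. Brass next.

```bash
python3 - <<'E'
from h import *
pick(.5165,.1575)
bot.move_ptp([S[0],S[1],.15],Q); bot.sleep(.3)
p=sensors.get_state()["eef_pos"];P=vision.camera_params("wrist");im=vision.snapshot("wrist")
dy=.0
for r in vision.trace("brass_ring","wrist")[:1]:
    e=cv2.fitEllipse(cv2.convexHull(np.argwhere(r["region"])[:,::-1].astype(np.float32)))
    o=ray("wrist",e[0],.1425,P)-p; print(r["confidence"],e,o.round(4))
    if e[1][0]>75 and abs(o[1])<.008: dy=o[1]
print(dy)
place(S[0],S[1]-dy,"f")
E
```

```text
hit True 0.024966882071188315 gap 0.047378221717076195 62.303354032337666 [1.33393626 0.15093145 2.30423552]
gap 0.047476207109313606 61.95696674287319 15.8833
0.0
hit False [ 0.52980089 -0.22925434  0.06669575]
21.4083
```

View pics/f.png

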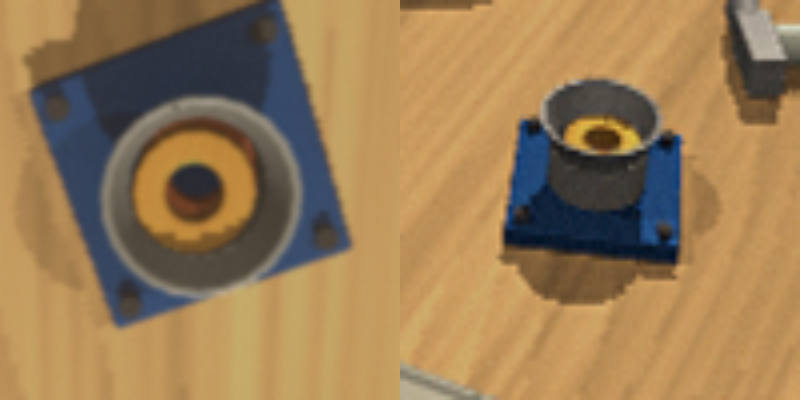

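Brass looks seated over copper. I'll check height and tilt numerically against a projected circle.

```bash
python3 - <<'E'
from h import *
v=[]
for c,(x0,y0,w,h) in(("wrist",(220,130,115,110)),("side",(250,120,100,80))):
    P=vision.camera_params(c);im=vision.snapshot(c);a=np.linspace(0,2*np.pi,200)
    hsv=cv2.cvtColor(im,cv2.COLOR_RGB2HSV)[y0:y0+h,x0:x0+w]
    pr=lambda p:cv2.projectPoints(np.array(p,float),np.array(P["rvec"]),np.array(P["tvec"]),np.array(P["camera_matrix"]),None)[0][:,0]
    ctr=pr([[S[0],S[1],.036]])[0]
    for r in vision.trace("brass_ring",c)[:1]:
        q=np.argwhere(r["region"])[:,::-1].astype(np.float32);e=cv2.fitEllipse(cv2.convexHull(q))
        print(c,r["confidence"],e,ray(c,e[0],.036,P))
        b=ray(c,e[0],.036,P)
        E=cv2.fitEllipse(pr(np.c_[b[0]+.025*np.cos(a),b[1]+.025*np.sin(a),a*0+.036]).astype(np.float32));print("expected",E)
        k=6; o=cv2.resize(im[y0:y0+h,x0:x0+w],(400,400),interpolation=cv2.INTER_CUBIC)
        for rr,col in((.025,(255,0,0)),(.012,(0,0,255))):
            for u in pr(np.c_[b[0]+rr*np.cos(a),b[1]+rr*np.sin(a),a*0+.036])[::5]:
                cv2.circle(o,(int((u[0]-x0+.5)*400/w),int((u[1]-y0+.5)*400/h)),1,col,-1)
        v.append(o)
save(np.hstack(v),"g")
E
```

```text
wrist 0.86 ((276.12664794921875, 181.9691619873047), (34.61332321166992, 35.34833908081055), 26.606672286987305) [ 0.52867079 -0.22944137  0.036     ]
expected ((276.1389465332031, 181.63034057617188), (34.3516960144043, 35.96818161010742), 74.81868743896484)
side 0.68 ((300.8353576660156, 146.3354949951172), (6.145219802856445, 15.516656875610352), 93.95761108398438) [ 0.52973557 -0.23729345  0.036     ]
expected ((300.8509826660156, 146.4346923828125), (9.949098587036133, 19.467592239379883), 94.2757339477539)
```

View pics/g.png

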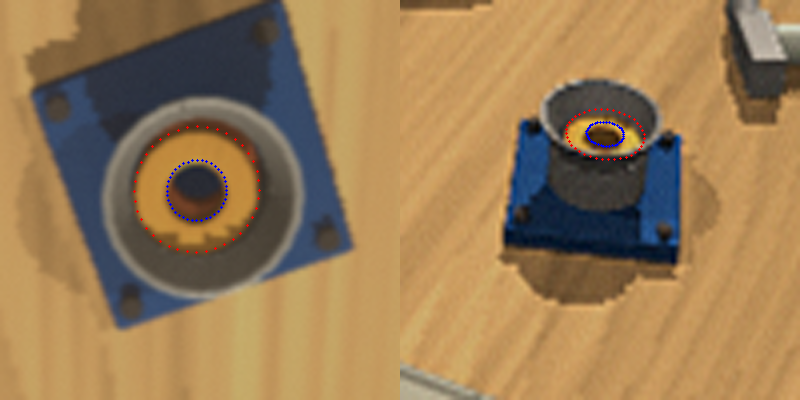

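The wrist outline matches a flat 50 mm ring with its top at 36 mm, about 1 mm off the axis. In the side view the rim hides the near part of the ring. Handing in.

```bash
python3 -c "
from h import *
print(job_done())"
```

```text
the job is handed in; nothing more can be done
None
```

The job is handed in at about 22 s on the robot's clock: in the last pictures copper lies on the sleeve's floor with brass flat on top, about 1 mm off the tube's axis, and I never handled the steel ring; no verdict came back.

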